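# Find the till's live stud, stow the shop key, click the drawer shut

## Task

Put the shop key away in the till's drawer: find by gentle pressing which of the three studs on the till opens it (never force one that will not go down), lay the key in the drawer once it has popped out, and push the drawer home until it clicks and stays shut. Do not strain the till, leave everything else on the counter where it stands, and let go at the end.

Things in the scene. Friction and masses are not known exactly. Their poses are not given: they have to be found in the camera images.
- till: the till, a dark wooden box fixed to the counter, 240 mm deep (x), 240 mm wide (y), 100 mm high; origin at the centre of its underside, x towards its back, y along its width, z up. Its drawer side (-x) faces the robot within 15 degrees. Three studs stand in a row on its lid near that side, 50 mm apart. A press of over 40 N on the till, a stud or the drawer damages it.
- drawer (a joint): how far the drawer is out, m: 0 latched shut, 0.14 popped fully out (to the till's -x), -0.004 pushed in to the hard stop. A spring (6 N shut, 4 N out) drives it out and keeps it out. Its catch clicks as it is pushed in past 0, needing 7 to 10 N at the end; going gently on to the stop is harmless. Let go before the click, it comes out again.
- front (a point): centre of the outer face of the drawer's front panel; rides with the drawer; axes as the till's. Panel 208 mm wide, 66 mm high (12 to 78 mm above the counter), 16 mm thick, no handle; this point is 45 mm above the counter, at till x = -126 mm when shut (6 mm proud of the till), -266 mm when out.
- tray (a point): centre of the drawer's inner floor, 18 mm above the counter; rides with the drawer; axes as the till's; at till x = -25 mm when shut. Tray inside 164 mm long (x), 184 mm wide (y), walls 6 mm thick and 32 mm high (front panel: 60 mm above the floor). With the drawer out, the part from x = -85 mm (panel) to +45 mm about this point is clear of the till's lid.
- stud_left_top (a point): top centre of the left (+y) push stud; rides with it. Plain brass, 16 mm across, top 114 mm above the counter (14 mm above the lid), at till x = -70, y = 50 mm. All three look alike and first yield 1.5 mm softly (1 to 2 N); a blocked one then stops dead; the live one goes on to 7 mm and frees the drawer at about 5 mm and 3 N. Which is live changes and cannot be seen; at least one always is.
- stud_middle_top (a point): top centre of the middle push stud; rides with it. Plain brass, 16 mm across, top 114 mm above the counter (14 mm above the lid), at till x = -70, y = 0 mm. All three look alike and first yield 1.5 mm softly (1 to 2 N); a blocked one then stops dead; the live one goes on to 7 mm and frees the drawer at about 5 mm and 3 N. Which is live changes and cannot be seen; at least one always is.
- stud_right_top (a point): top centre of the right (-y) push stud; rides with it. Plain brass, 16 mm across, top 114 mm above the counter (14 mm above the lid), at till x = -70, y = -50 mm. All three look alike and first yield 1.5 mm softly (1 to 2 N); a blocked one then stops dead; the live one goes on to 7 mm and frees the drawer at about 5 mm and 3 N. Which is live changes and cannot be seen; at least one always is.
- key: the shop key, loose: a plain wooden block fob 50 mm long (x), 22 mm wide (y), 20 mm high, with a short steel key standing out of its +x end (26 mm long, 14 mm wide at the bit, 10 mm above the fob's underside); origin at the centre of the fob's underside. Lies flat on the counter left or right of the drawer. About 60 g.
- dish: small white bowl, 76 mm across, 20 mm high, on the rear of the till's lid; origin under its centre; to be left alone
- stapler: steel stapler, 120 by 34 by 45 mm, left or right on the counter (on the other side from the key); origin under its centre; to be left alone
- stamp: turned wooden hand stamp, 40 mm across, 72 mm high; origin under its centre; to be left alone
- mug: blue mug, 76 mm across, 90 mm high, handle at its +y; origin under its centre; to be left alone
- plates: pile of white plates, 176 mm across, 45 mm high; origin under its centre; to be left alone
- ledger: blue cloth-bound book lying flat, 206 by 146 by 36 mm; origin under its centre; to be left alone
- casket: wooden casket, 146 by 206 mm, 92 mm high; origin under its centre; to be left alone

How it is judged:
By the outcome, as a careful person would: the job done as asked, in the order asked, and still so for the second after the job is handed in, with the robot touching nothing.
It also fails if it takes over 72 s, if anything falls off the work surface, if the arm or the gripper's body presses on something with over 40 N, if the wrist force passes 120 N, or if a joint passes its speed limit or range.

## Robot

A 6-joint arm with a two-finger parallel gripper is mounted at the origin on the work surface. World frame = base frame: x ahead of the robot, y to its left, z up, the work surface at z = 0. Lengths are in m, angles in rad, forces in N, time in s.
With the tool pointing down it reaches from about 0.35 to 0.775 m from the base axis. Payload 5.5 kg.
Tool frame: the origin (TCP) lies at the very end of the fingers, on their centre line; the grasp point (between the pads) lies 19 mm behind it; z points along the fingers, y is the line along which they close (so a half turn about z gives the same grasp; the last joint's range is limited). The gripper opens to 85 mm and grips with 20 to 120 N. Pads are 22 mm wide; open, the fingers measure 114 mm over their backs; the gripper's body (76 mm by 85 mm) begins 54 mm behind the grasp point. The pads swing forward as they close: fully open they stand 13 mm farther back than shut.
Start: joints at [0.98, 0.313, 0.046, 1.304, 0, 1.431], TCP at [0.251, 0.518, 0.207] pointing down, gripper open.
Joint ranges: [-2.76, 2.76], [-0.86, 1.69], [-1.03, 1.26], [-2.2, 2.34], [-1.47, 1.5], [-3.14, 3.14]. Speed limits (rad/s): [2.57, 2.57, 3.14, 3.14, 3.14, 3.14].

## Interface

Orientations are given as a unit quaternion [w, x, y, z].
In Python, from workcell import env, cams, ticket, spotter gives the robot as it stands.
- The arm moves only by the tool jog_arm, never from a script. Its argument "increments" is a list that holds one entry, the list of rows, each a list of 7 numbers: the shift along the tool's x, y, z in units of 0.25 m (1.0 is 0.25 m), then the turn, a rotation vector about the tool's x, y, z in units of 180 degrees (1.0 is 180 degrees), then the closure in counts, from 0 (fully open) to 255 (shut). A call has 1 to 20 rows; each row shifts and turns the commanded pose from where the row before left it, along the tool's axes as they then stand; what a row does not reach is not made up. A row lasts 1/10 s, in which the tool goes at most 50 mm and 8.59 degrees, less where a joint would pass 70% of its speed; a pose out of reach is approached as far as the arm can. A call with a number of a shift or a turn outside -1 to 1 is refused whole. A call with a gripper value outside its range is refused whole. The fingers move at their own pace and stop on an object; "force" is the grip in N (left out, the last holds). Time passes only in rows, so rows that do not move let the fingers close. It gives the time, the measured TCP pose, the force, the opening and the grip force at its end, in the units of the state.
- env.get_state(): the state, without advancing time (a new reading comes with each control period).
- cams.read_camera(name): name is "scene" or "top"; returns a dict with "pixels" (400x640x3 uint8, red, green, blue), "fx", "fy", "cx", "cy" (pixels), "k1" (the pictures are not rectified: a ray, as slopes to the right and down, at radius r is drawn at 1 + k1 r^2 times it, then the intrinsics apply), "xyz" and "attitude" of the camera in the world. Camera axes: x right, y down, z forward; pixel columns grow to the right and rows downward; lengths in m; the calibration is good to about 2 mm. A picture is of the moment at which its call begins. There is no depth.
- ticket.hand_in(): hands the job in; it is judged then, once.
Trained networks look in the newest picture that a camera, given by its name, has taken for a name from the list of things; names that differ only in an ending like _2 or _b are one class to them, and where a whole thing is asked for, a point or a joint stands for the part that bears it (a point fixed in the world has none). Each returns a list of dicts, best first, with "conf" (0 to 1); they miss things now and then, are a little off and sometimes report something else, mostly with a low value. They report only what shows in the picture. A call takes as long as a camera call.
- spotter.find_in(target, camera): "uv" ([column, row] in pixels, amid what is visible of it).
- spotter.cut_out(target, camera): "region" (400x640 bool, what is visible of it) and "uv" ([column, row] in pixels, amid what is visible of it).
- spotter.landmark_of(target, camera): "uv" ([column, row] in pixels: a listed point, or the origin of a listed thing).
The state is a dict: "clock": time; "joint_pos": joint angles; "qvel": joint speeds; "tau": joint torques, N m; "tcp_pos": TCP position; "orientation": TCP orientation; "wrist_force": force on the tool from outside, world axes, zero at the start; "ft_torque": the same for the moment, N m; "finger_gap": finger opening in m; "grip_force": force on a finger pad.
Only numpy, scipy, OpenCV 4.12 (cv2) and the standard library are available. Lean on these libraries where they do the work, as an engineer would, in place of code of your own. Each camera call takes 0.05 s, during which the arm holds its last target. There are 200 camera calls.

## Working session

There is one attempt and no reset: what is moved stays moved. The work goes in short steps, Python scripts to look and compute and a tool call to move; the robot and the scene stay as the last step left them, time stands still between calls to the robot, and variables do not carry over. Pictures are saved under pics/ and viewed, at most 10 in all, crops included, and the job is handed in when it is done.

Besides the shell and the picture viewer there is one more tool, called as name([rows], argument=value, ...), one row to a line, values as JSON. jog_arm: Moves the arm, as the interface text tells. Shifts and turns lie within -1 to 1; 1 stands for 0.25 m of shift or 180 degrees of turn. Its arguments: {"type":"object","properties":{"increments":{"type":"array"},"force":{"type":"number"}},"required":["increments"]}

```bash
ls; mkdir -p pics
cat > h.py <<'E'
import numpy as np, cv2
from scipy.spatial.transform import Rotation as R
from workcell import env,cams,ticket,spotter
def rot(q): q=np.array(q); return R.from_quat(q[[1,2,3,0]]) if q.shape==(4,) else R.from_matrix(q)
def ray(c,uv):
    K=np.array([[c['fx'],0,c['cx']],[0,c['fy'],c['cy']],[0,0,1]])
    p=cv2.undistortPoints(np.array([[uv]],float),K,np.array([c['k1'],0,0,0.]),).ravel()
    # refine radial inversion
    d=np.array([(uv[0]-c['cx'])/c['fx'],(uv[1]-c['cy'])/c['fy']]); s=d.copy()
    for _ in range(30): s=d/(1+c['k1']*(s@s))
    return np.array(c['xyz']),rot(c['attitude']).apply([s[0],s[1],1.])
def atz(c,uv,z): o,d=ray(c,uv); return o+d*(z-o[2])/d[2]
def tri(c1,u1,c2,u2):
    o1,d1=ray(c1,u1);o2,d2=ray(c2,u2)
    t=np.linalg.lstsq(np.c_[d1,-d2],o2-o1,rcond=None)[0]
    a=o1+d1*t[0];b=o2+d2*t[1]; return (a+b)/2,np.linalg.norm(a-b)
def save(c,n): cv2.imwrite('pics/'+n,c['pixels'][:,:,::-1])
E
sed -i '/K=np/d;/p=cv2.und/d' h.py
python3 - <<'E'
from h import *
s=env.get_state();print(s)
C={n:cams.read_camera(n) for n in('scene','top')}
for n,c in C.items(): save(c,n+'0.png');print(n,{k:v for k,v in c.items() if k!='pixels'})
for t in 'till front stud_left_top stud_middle_top stud_right_top key dish stapler stamp mug plates ledger casket'.split():
    r={n:spotter.landmark_of(t,n) for n in C}
    print(t,*[(n,np.round(x[0]['uv'],1),round(x[0]['conf'],2),len(x)) for n,x in r.items() if x])
    if all(r.values()):
        p,e=tri(C['scene'],r['scene'][0]['uv'],C['top'],r['top'][0]['uv']);print('   ',p.round(4),round(e,4))
E
```

```text
pics
{'clock': 0.0, 'joint_pos': array([9.80390935e-01, 3.13974933e-01, 4.49802174e-02, 1.30361065e+00,
       6.59790552e-06, 1.43118907e+00]), 'qvel': array([ 0.00238351,  0.00161271, -0.00061297,  0.00050154,  0.00028324,
       -0.00235161]), 'tau': array([ 5.64291113e-04, -4.80625713e+01,  2.98534226e+01,  1.93973287e-02,
       -1.31816505e-04,  1.15246095e-05]), 'tcp_pos': array([0.2502148 , 0.51708364, 0.20592392]), 'orientation': array([-3.25953672e-04,  2.23495263e-01,  9.74704596e-01, -8.43751205e-04]), 'wrist_force': array([ 0.85683158,  0.03361135, -0.04732648]), 'ft_torque': array([-0.00171728,  0.01068661, -0.00769257]), 'grip_force': 0.0, 'finger_gap': 0.08537530524579746}
scene {'fx': 494.9393602281411, 'fy': 494.9393602281411, 'cx': 325.8212976135123, 'cy': 209.22893022512628, 'k1': -0.10643456472513063, 'xyz': array([ 1.1643054 , -0.66673278,  1.31323196]), 'attitude': array([-0.29868239,  0.89806522,  0.30388736, -0.10917953])}
top {'fx': 424.5825449449385, 'fy': 424.5825449449385, 'cx': 315.9332929438784, 'cy': 194.42541051911, 'k1': -0.054181372719020654, 'xyz':
[... 895 characters left out ...]
 0.67, 1) ('top', array([393.9, 254.9]), 0.71, 1)
    [ 0.4058 -0.2737  0.0037] 0.0029
stamp ('scene', array([362. , 179.2]), 0.48, 1) ('top', array([242.1, 205.7]), 0.49, 1)
    [0.5738 0.2649 0.0271] 0.0057
mug ('scene', array([192.3, 364.2]), 0.94, 1) ('top', array([470.3, 207.2]), 0.88, 2)
    [ 0.58   -0.5423  0.0211] 0.0142
plates ('scene', array([264.3, 346.7]), 0.84, 1) ('top', array([422.4, 175.5]), 0.9, 1)
    [ 0.6951 -0.3787  0.0008] 0.011
ledger ('scene', array([406.4, 182.2]), 0.9, 1) ('top', array([218.8, 167.7]), 0.95, 1)
    [0.705  0.3487 0.0274] 0.0038
casket ('scene', array([387.2, 126. ]), 0.58, 2) ('top', array([160.2, 228.2]), 0.89, 1)
    [0.4901 0.5559 0.008 ] 0.0011
```

View pics/scene0.png

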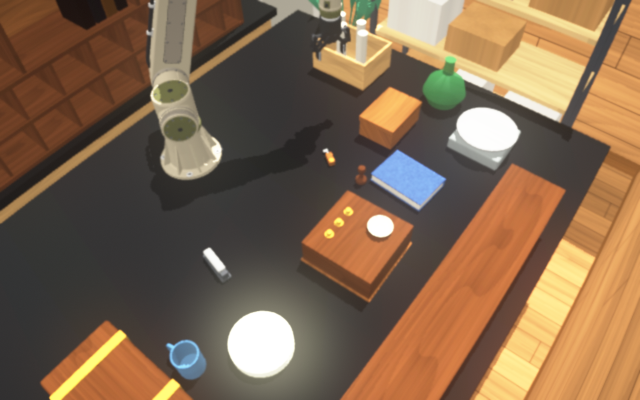

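View pics/top0.png

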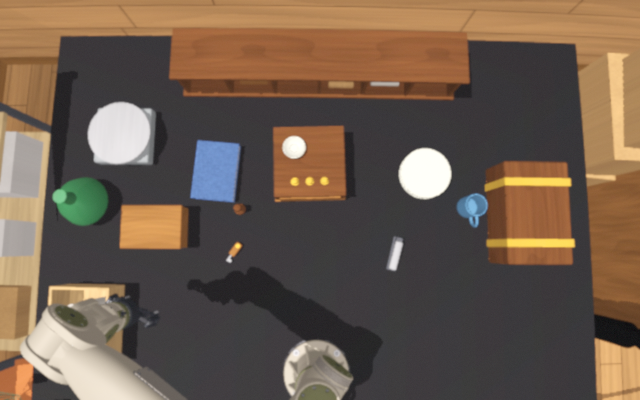

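Scene view: studs near (348,211), (339,222), (330,234). Key at (329,157), stamp at (361,175). Top view: studs near (294,182), (309,182), (324,182). Key at (235,249) with its steel bit pointing down-left to (229,260). I'll refine these by colour blobs.

Run:
```python
from h import *
C={n:cams.read_camera(n) for n in('scene','top')}
S={}
for n,c in C.items():
    h=cv2.cvtColor(c['pixels'],cv2.COLOR_RGB2HSV)
    m=cv2.inRange(h,(22,140,130),(36,255,255))
    k,l,st,ce=cv2.connectedComponentsWithStats(m)
    box=(310,190,370,245) if n=='scene' else (280,170,340,195)
    S[n]=[ce[i] for i in range(1,k) if st[i,4]>8 and box[0]<ce[i][0]<box[2] and box[1]<ce[i][1]<box[3]]
    print(n,[(ce[i].round(1),st[i,4]) for i in range(1,k) if st[i,4]>8 and box[0]<ce[i][0]<box[2] and box[1]<ce[i][1]<box[3]])
S['scene'].sort(key=lambda p:-p[0]);S['top'].sort(key=lambda p:p[0])
P=[]
for a,b in zip(S['scene'],S['top']):
    p,e=tri(C['scene'],a,C['top'],b);P.append(p);print('stud',p.round(4),round(e,4),atz(C['top'],b,.112).round(4),atz(C['scene'],a,.112).round(4))
P=np.array(P); print('yaw of +y',np.degrees(np.arctan2(-(P[0]-P[2])[0],(P[0]-P[2])[1])),np.linalg.norm(P[0]-P[2]))
for n,c in C.items():
    # lid edges
    r=spotter.cut_out('till',n)
    for x in r[:2]:
        m=x['region'].astype(np.uint8); b=cv2.minAreaRect(cv2.findNonZero(m)); print(n,'till',x['conf'],m.sum(),cv2.boxPoints(b).round(1).tolist())
    for x in spotter.cut_out('key',n)[:2]:
        m=x['region'].astype(np.uint8); b=cv2.minAreaRect(cv2.findNonZero(m)); print(n,'key',x['conf'],m.sum(),x['uv'],cv2.boxPoints(b).round(1).tolist())
    u,v=(329,157) if n=='scene' else (234,251)
    cv2.imwrite(f'pics/key_{n}.png',cv2.resize(c['pixels'][v-20:v+20,u-26:u+26,::-1],None,fx=10,fy=10,interpolation=cv2.INTER_CUBIC))
a=cv2.imread('pics/key_scene.png');b=cv2.imread('pics/key_top.png')
cv2.imwrite('pics/key.png',cv2.resize(np.hstack([a,b]),(800,308)))
```

```text
scene [(array([347.7, 211. ]), np.int32(33)), (array([338.7, 221.7]), np.int32(35)), (array([328.9, 233.7]), np.int32(42))]
top [(array([294.1, 181.1]), np.int32(38)), (array([308.9, 180.9]), np.int32(37)), (array([323.6, 180.5]), np.int32(34))]
stud [0.6498 0.0788 0.1063] 0.0016 [0.6483 0.078  0.112 ] [0.6527 0.076  0.112 ]
stud [0.6514 0.0297 0.1062] 0.0032 [0.6494 0.0285 0.112 ] [0.6549 0.0276 0.112 ]
stud [ 0.6534 -0.0205  0.1031] 0.0017 [ 0.6514 -0.0208  0.112 ] [ 0.6577 -0.0245  0.112 ]
yaw of +y 2.0934461636619366 0.09938647779722949
scene till 0.57 6883 [[293.3999938964844, 255.89999389648438], [339.79998779296875, 180.89999389648438], [419.0, 229.8000030517578], [372.70001220703125, 304.79998779296875]]
scene key 0.71 6815 [355.5, 248.6] [[293.29998779296875, 254.6999969482422], [344.3999938964844, 179.6999969482422], [419.3999938964844, 230.6999969482422], [368.3999938964844, 305.79998779296875]]
scene key 0.5 95 [326.7, 156.9] [[322.8999938964844, 150.8000030517578], [329.0, 148.39999389648438], [335.1000061035156, 163.8000030517578], [329.1000061035156, 166.1999969482422]]
top till 0.82 4787 [[272.0, 127.0], [343.0, 125.30000305175781], [344.79998779296875, 199.60000610351562], [273.70001220703125, 201.1999969482422]]
top till 0.34 367 [[283.0, 136.0], [303.0, 136.0], [303.0, 157.0], [283.0, 157.0]]
top key 0.56 86 [234.0, 251.1] [[225.3000030517578, 257.20001220703125], [237.0, 241.6999969482422], [241.8000030517578, 245.3000030517578], [230.10000610351562, 260.79998779296875]]
```

View pics/key.png

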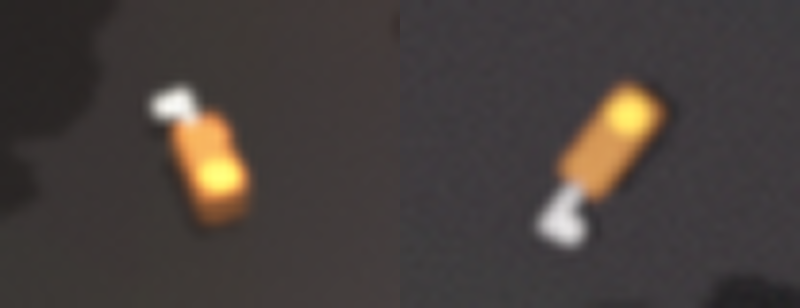

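Left crop is the scene view, right crop the top view. The fob centre in the top picture is about (235.7,249.3), and the bit points down-left at about (229,259). The network's first "key" in the scene view was really the till, so I'm ignoring it.

```bash
cat >> h.py <<'E'
def plan(xyz,yang=None):
    "delta in tool units from measured pose; yang= world angle of tool y (deg)"
    s=env.get_state();r=rot(s['orientation']);y=r.apply([0,1,0]);a=np.degrees(np.arctan2(y[1],y[0]))
    turn=0 if yang is None else (yang-a+90)%180-90
    r2=R.from_euler('z',turn,degrees=True)*r
    print('t',s['clock'],'tcp',s['tcp_pos'].round(4),'yang',a.round(2),'tool z turn units',round(-turn/180,4),
     'shift before turn',(r.inv().apply(np.array(xyz)-s['tcp_pos'])/.25).round(4),'after',(r2.inv().apply(np.array(xyz)-s['tcp_pos'])/.25).round(4),'tilt',r.apply([0,0,1]).round(4),'F',s['wrist_force'].round(2))
E
python3 - <<'E'
from h import *
C={n:cams.read_camera(n) for n in('scene','top')}
U={}
for n,c in C.items():
    h=cv2.cvtColor(c['pixels'],cv2.COLOR_RGB2HSV); m=cv2.inRange(h,(5,110,110),(36,255,255))
    u,v=(330,158) if n=='scene' else (236,250)
    z=np.zeros_like(m);z[v-14:v+15,u-14:u+15]=255;m&=z
    pts=cv2.findNonZero(m);U[n]=pts.reshape(-1,2).mean(0);print(n,len(pts),U[n],cv2.minAreaRect(pts))
    hb=cv2.inRange(h,(0,0,110),(179,80,255))&z; print(' bit',cv2.findNonZero(hb).reshape(-1,2).mean(0))
    b=atz(c,cv2.findNonZero(hb).reshape(-1,2).mean(0),.01);f=atz(c,U[n],.02 if n=='top' else .015);print(' fob',f.round(4),'bit',b.round(4),'ang',np.degrees(np.arctan2(*(b-f)[[1,0]])))
    if n=='top':
        q=np.array([atz(c,p,.02)[:2] for p in pts.reshape(-1,2)]);w,V=np.linalg.eigh(np.cov(q.T));print('pca',np.degrees(np.arctan2(V[1,1],V[0,1])),np.sqrt(12*w))
print(tri(C['scene'],U['scene'],C['top'],U['top']))
# lid corners
for n,L in dict(top=[[272,127],[343,125.3],[344.8,199.6],[273.7,201.2]]).items():
    print([atz(C[n],p,.1)[:2].round(3).tolist() for p in L])
plan([.651,.029,.20],92)
E
```

```text
scene 102 [330.03921569 157.96078431] ((330.2069091796875, 158.01724243164062), (13.184369087219238, 8.170595169067383), 68.19859313964844)
 bit [325.56 150.2 ]
 fob [0.4215 0.2891 0.015 ] bit [0.3823 0.3135 0.01  ] ang 148.03937089701478
top 112 [235.16964286 248.54464286] ((235.20004272460938, 248.4000244140625), (7.599999904632568, 14.800000190734863), 36.869895935058594)
 bit [228.83783784 258.7027027 ]
 fob [0.4218 0.2839 0.02  ] bit [0.386  0.3069 0.01  ] ang 147.29279038168318
pca 144.92520091609842 [0.02699921 0.05020785]
(array([0.4227632 , 0.28515611, 0.01873641]), np.float64(0.002888830645318973))
[[0.837, 0.157], [0.846, -0.086], [0.589, -0.093], [0.581, 0.146]]
t 1.8 tcp [0.2506 0.5176 0.2068] yang 64.17 tool z turn units -0.1546 shift before turn [-2.2933 -1.0612  0.0271] after [-1.5326 -2.0091  0.0271] tilt [ 0.e+00  1.e-04 -1.e+00] F [ 0.66  0.2  -0.57]
```

jog_arm([
  [[0, 0, 0, 0, 0, -0.0387, 255], [0, 0, 0, 0, 0, -0.0387, 255], [0, 0, 0, 0, 0, -0.0387, 255], [0, 0, 0, 0, 0, -0.0385, 255], [-0.1, -0.12, 0, 0, 0, 0, 255], [-0.1, -0.12, 0, 0, 0, 0, 255], [-0.1, -0.12, 0, 0, 0, 0, 255], [-0.1, -0.12, 0, 0, 0, 0, 255], [-0.1, -0.12, 0, 0, 0, 0, 255], [-0.1, -0.12, 0, 0, 0, 0, 255], [-0.1, -0.12, 0, 0, 0, 0, 255], [-0.1, -0.12, 0, 0, 0, 0, 255], [-0.1, -0.12, 0, 0, 0, 0, 255], [-0.1, -0.12, 0, 0, 0, 0, 255], [-0.1, -0.12, 0, 0, 0, 0, 255], [-0.1, -0.12, 0, 0, 0, 0, 255], [-0.1, -0.12, 0, 0, 0, 0, 255], [-0.1, -0.12, 0, 0, 0, 0, 255], [-0.1, -0.12, 0, 0, 0, 0, 255], [0, 0, 0, 0, 0, 0, 255]],
], force=40)

```text
clock: 3.8
tcp_pos: [0.6439, 0.0768, 0.2056]
orientation: [0.0, -0.015, 1.0, -0.001]
wrist_force: [-0.1, -0.5, 0.2]
finger_gap: 0.0003
grip_force: 0.0
```

Run:
```python
from h import *
plan([.651,.0785,.122],92)
```

```text
t 3.8 tcp [0.6439 0.0768 0.2056] yang 91.71 tool z turn units -0.0016 shift before turn [-0.0283  0.0062  0.3345] after [-0.0284  0.0061  0.3345] tilt [ 8.0e-04 -1.1e-03 -1.0e+00] F [-0.06 -0.52  0.22]
```

jog_arm([
  [[-0.014, 0.003, 0.06, 0, 0, 0, 255], [-0.014, 0.003, 0.06, 0, 0, 0, 255], [0, 0, 0.06, 0, 0, 0, 255], [0, 0, 0.06, 0, 0, 0, 255], [0, 0, 0.05, 0, 0, 0, 255], [0, 0, 0.04, 0, 0, 0, 255], [0, 0, 0, 0, 0, 0, 255]],
])

```text
clock: 4.5
tcp_pos: [0.6467, 0.083, 0.1227]
orientation: [-0.001, -0.018, 1.0, 0.0]
wrist_force: [-0.0, 0.2, -0.4]
finger_gap: -0.0002
grip_force: 0.0
```

Run:
```python
from h import *
c=cams.read_camera('scene');v,u=205,345
a=cv2.resize(c['pixels'][v-45:v+45,u-60:u+60,::-1],None,fx=4,fy=4)
c=cams.read_camera('top');v,u=180,305
b=cv2.resize(c['pixels'][v-45:v+45,u-40:u+40,::-1],None,fx=4,fy=4)
cv2.imwrite('pics/s1.png',np.hstack([a,b]))
plan([.651,.0785,.1135])
```

```text
t 4.6 tcp [0.6479 0.0828 0.1246] yang 92.01 tool z turn units 0.0 shift before turn [-0.0116 -0.0178  0.0442] after [-0.0116 -0.0178  0.0442] tilt [ 1.e-04  1.e-04 -1.e+00] F [ 0.69 -0.16 -0.03]
```

View pics/s1.png

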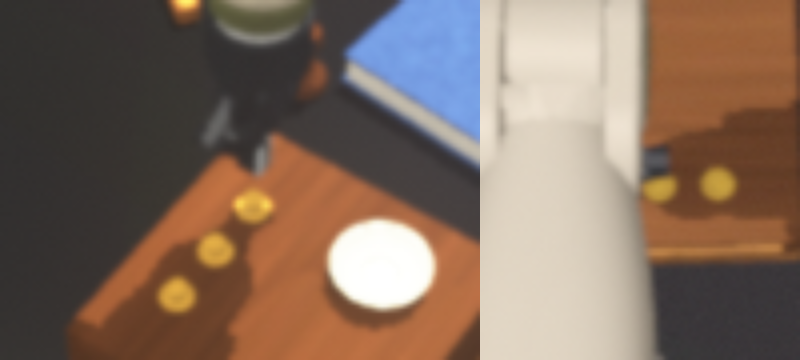

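Left is the scene view: the fingertip is at about (349.5,202.5) full-frame and the left stud at (348,211). Right is the top view, where the arm hides the left stud. I'll check the tip against its projection.

```bash
cat >> h.py <<'E'
def proj(c,p):
    v=rot(c['attitude']).inv().apply(np.array(p)-c['xyz']);s=v[:2]/v[2];s=s*(1+c['k1']*(s@s))
    return np.array([c['cx']+c['fx']*s[0],c['cy']+c['fy']*s[1]])
E
python3 - <<'E'
from h import *
c=cams.read_camera('scene');t=env.get_state()['tcp_pos'];print(t,proj(c,t),proj(c,t+[0,0,.01]),proj(c,t+[.01,0,0]),proj(c,t+[0,.01,0]))
print('stud pred',proj(c,[.65,.078,.114]),proj(c,[.65,.078,.107]))
E
```

```text
[0.64833157 0.08279733 0.12502316] [347.97314571 206.23246659] [348.04331074 204.21054469] [350.65410207 207.81962899] [349.91861765 204.14080863]
stud pred [347.40815973 209.70652586] [347.36163297 211.09075224]
```

jog_arm([
  [[-0.01, -0.018, 0.016, 0, 0, 0, 255], [0, 0, 0.012, 0, 0, 0, 255], [0, 0, 0, 0, 0, 0, 255], [0, 0, 0, 0, 0, 0, 255], [0, 0, 0, 0, 0, 0, 255]],
])

```text
clock: 5.15
tcp_pos: [0.6507, 0.0783, 0.1174]
orientation: [0.0, -0.017, 1.0, 0.0]
wrist_force: [0.3, -0.2, 0.3]
finger_gap: -0.0
grip_force: 0.0
```

Run:
```python
from h import *
c=cams.read_camera('scene');v,u=205,348
cv2.imwrite('pics/s2.png',cv2.resize(c['pixels'][v-20:v+20,u-25:u+25,::-1],None,fx=12,fy=12,interpolation=cv2.INTER_CUBIC))
plan([.651,.0785,.1125]);print(proj(c,env.get_state()['tcp_pos']))
```

```text
t 5.2 tcp [0.6507 0.0783 0.1174] yang 92.0 tool z turn units 0.0 shift before turn [-0.0013  0.0007  0.0197] after [-0.0013  0.0007  0.0197] tilt [ 2.e-04  1.e-04 -1.e+00] F [-0.9   1.13 -0.18]
[347.67270337 209.06180798]
```

View pics/s2.png

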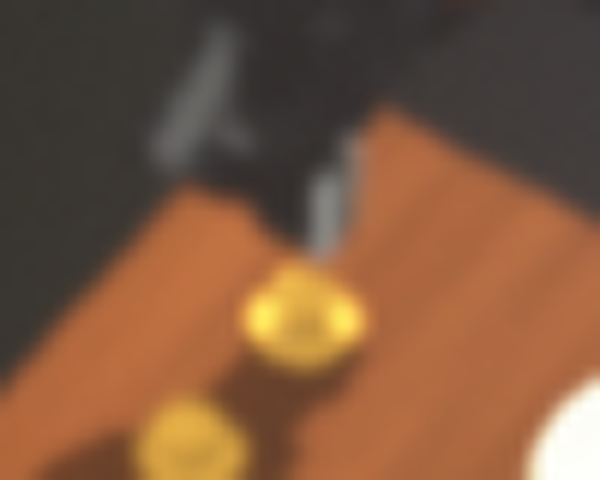

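jog_arm([
  [[0, 0, 0.006, 0, 0, 0, 255], [0, 0, 0.006, 0, 0, 0, 255], [0, 0, 0.006, 0, 0, 0, 255], [0, 0, 0.004, 0, 0, 0, 255], [0, 0, 0, 0, 0, 0, 255], [0, 0, 0, 0, 0, 0, 255]],
])

```text
clock: 5.8
tcp_pos: [0.6506, 0.0783, 0.1118]
orientation: [-0.0, -0.017, 1.0, 0.0]
wrist_force: [-0.6, -1.2, -0.2]
finger_gap: 0.0001
grip_force: 0.0
```

jog_arm([
  [[0, 0, 0.004, 0, 0, 0, 255], [0, 0, 0.004, 0, 0, 0, 255], [0, 0, 0, 0, 0, 0, 255], [0, 0, 0, 0, 0, 0, 255]],
])

```text
clock: 6.2
tcp_pos: [0.6506, 0.0783, 0.1098]
orientation: [-0.0, -0.017, 1.0, 0.0]
wrist_force: [-0.9, 0.6, 0.8]
finger_gap: -0.0001
grip_force: 0.0
```

jog_arm([
  [[0, 0, 0.004, 0, 0, 0, 255], [0, 0, 0, 0, 0, 0, 255], [0, 0, 0, 0, 0, 0, 255]],
])

```text
clock: 6.5
tcp_pos: [0.6506, 0.0783, 0.1088]
orientation: [-0.0, -0.017, 1.0, 0.0]
wrist_force: [0.0, 0.0, -0.2]
finger_gap: -0.0001
grip_force: 0.0
```

Run:
```python
from h import *
c=cams.read_camera('scene');v,u=205,348
cv2.imwrite('pics/s3.png',cv2.resize(c['pixels'][v-20:v+20,u-25:u+25,::-1],None,fx=12,fy=12,interpolation=cv2.INTER_CUBIC))
F=[]
for i in range(8): cams.read_camera('scene');F.append(env.get_state()['wrist_force'])
print(np.mean(F,0),np.std(F,0))
print(proj(c,env.get_state()['tcp_pos']))
```

```text
[-0.13310487  0.08753728 -0.20606219] [0.37700898 0.49021523 0.42069703]
[347.59358163 210.77850884]
```

View pics/s3.png

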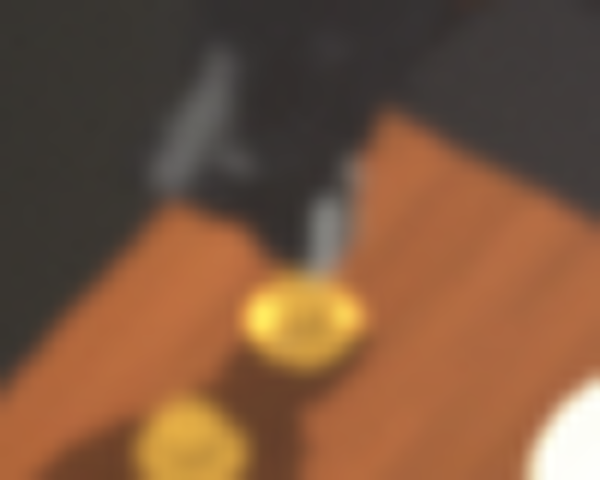

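The tip sits just above or behind the stud and there is no contact yet. I'll carry on gently.

jog_arm([
  [[0, 0, 0.004, 0, 0, 0, 255], [0, 0, 0.004, 0, 0, 0, 255], [0, 0, 0.004, 0, 0, 0, 255], [0, 0, 0, 0, 0, 0, 255], [0, 0, 0, 0, 0, 0, 255]],
])

```text
clock: 7.45
tcp_pos: [0.6506, 0.0783, 0.1057]
orientation: [-0.0, -0.017, 1.0, 0.0]
wrist_force: [0.3, 0.0, -0.2]
finger_gap: 0.0001
grip_force: 0.0
```

jog_arm([
  [[0, 0, 0.004, 0, 0, 0, 255], [0, 0, 0.004, 0, 0, 0, 255], [0, 0, 0, 0, 0, 0, 255], [0, 0, 0, 0, 0, 0, 255]],
])

```text
clock: 7.85
tcp_pos: [0.6506, 0.0783, 0.1038]
orientation: [-0.0, -0.017, 1.0, 0.0]
wrist_force: [0.1, 1.3, 1.0]
finger_gap: -0.0003
grip_force: 0.0
```

jog_arm([
  [[0, 0, 0.003, 0, 0, 0, 255], [0, 0, 0.003, 0, 0, 0, 255], [0, 0, 0, 0, 0, 0, 255], [0, 0, 0, 0, 0, 0, 255]],
])

```text
clock: 8.25
tcp_pos: [0.6506, 0.0783, 0.1023]
orientation: [0.0, -0.017, 1.0, 0.0]
wrist_force: [0.2, -0.7, -0.2]
finger_gap: 0.0001
grip_force: 0.0
```

```bash
cat >> h.py <<'E'
def force(n=8):
    F=[]
    for i in range(n): c=cams.read_camera('scene');s=env.get_state();F.append(s['wrist_force'])
    print('F',np.mean(F,0).round(2),'tcp',s['tcp_pos'].round(4),s['clock']);return c
E
python3 - <<'E'
from h import *
c=force();v,u=205,348
cv2.imwrite('pics/s4.png',cv2.resize(c['pixels'][v-20:v+20,u-25:u+25,::-1],None,fx=12,fy=12,interpolation=cv2.INTER_CUBIC))
E
```

```text
F [-0.06  0.09  0.21] tcp [0.6506 0.0783 0.1023] 8.65
```

View pics/s4.png

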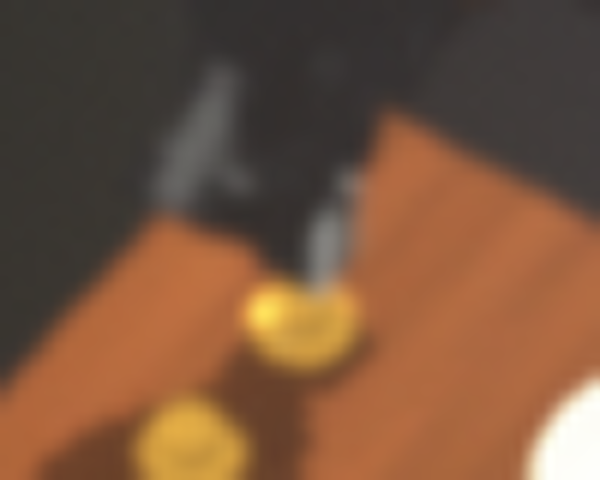

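The tip now covers the back half of the stud's top, so it is above the stud and the shut fingers really end above the reported TCP. Going on in 0.5 mm steps.

jog_arm([
  [[0, 0, 0.003, 0, 0, 0, 255], [0, 0, 0.003, 0, 0, 0, 255], [0, 0, 0, 0, 0, 0, 255], [0, 0, 0, 0, 0, 0, 255]],
])

```text
clock: 9.05
tcp_pos: [0.6506, 0.0783, 0.1007]
orientation: [-0.0, -0.017, 1.0, 0.0]
wrist_force: [-0.4, 0.8, 0.2]
finger_gap: 0.0002
grip_force: 0.0
```

```bash
python3 -c "
from h import *
force(5)"
```

```text
F [-0.25 -0.08 -0.15] tcp [0.6507 0.0783 0.1009] 9.3
```

jog_arm([
  [[0, 0, 0.003, 0, 0, 0, 255], [0, 0, 0.003, 0, 0, 0, 255], [0, 0, 0, 0, 0, 0, 255]],
])

```text
clock: 9.6
tcp_pos: [0.6505, 0.0783, 0.0991]
orientation: [-0.0, -0.017, 1.0, 0.0]
wrist_force: [0.1, 0.3, 0.2]
finger_gap: 0.0003
grip_force: 0.0
```

```bash
python3 -c "
from h import *
c=force(5)
v,u=205,348
cv2.imwrite('pics/s5.png',cv2.resize(c['pixels'][v-20:v+20,u-25:u+25,::-1],None,fx=12,fy=12,interpolation=cv2.INTER_CUBIC))
"
```

```text
F [0.31 0.32 0.26] tcp [0.6506 0.0783 0.0993] 9.85
```

jog_arm([
  [[0, 0, 0.003, 0, 0, 0, 255], [0, 0, 0.003, 0, 0, 0, 255], [0, 0, 0, 0, 0, 0, 255]],
])

```text
clock: 10.15
tcp_pos: [0.6505, 0.0783, 0.0976]
orientation: [-0.0, -0.017, 1.0, 0.0]
wrist_force: [-0.6, 0.8, 0.1]
finger_gap: -0.0001
grip_force: 0.0
```

```bash
python3 -c "
from h import *
c=force(5)"
```

```text
F [0.04 0.15 0.4 ] tcp [0.6506 0.0783 0.0978] 10.4
```

jog_arm([
  [[0, 0, 0.003, 0, 0, 0, 255], [0, 0, 0.003, 0, 0, 0, 255], [0, 0, 0, 0, 0, 0, 255]],
])

```text
clock: 10.7
tcp_pos: [0.6505, 0.0783, 0.0961]
orientation: [-0.0, -0.017, 1.0, 0.0]
wrist_force: [1.3, -0.2, 0.4]
finger_gap: 0.0
grip_force: 0.0
```

```bash
python3 -c "
from h import *
c=force(5)"
```

```text
F [0.1  0.09 0.12] tcp [0.6506 0.0783 0.0963] 10.95
```

```bash
python3 -c "
from h import *
c=force(1);v,u=205,348
cv2.imwrite('pics/s6.png',cv2.resize(c['pixels'][v-25:v+25,u-30:u+30,::-1],None,fx=12,fy=12,interpolation=cv2.INTER_CUBIC))
print(proj(c,env.get_state()['tcp_pos']))
"
```

```text
F [-0.36  0.07  0.17] tcp [0.6506 0.0783 0.0963] 11.0
[347.51033067 213.22670508]
```

View pics/s6.png

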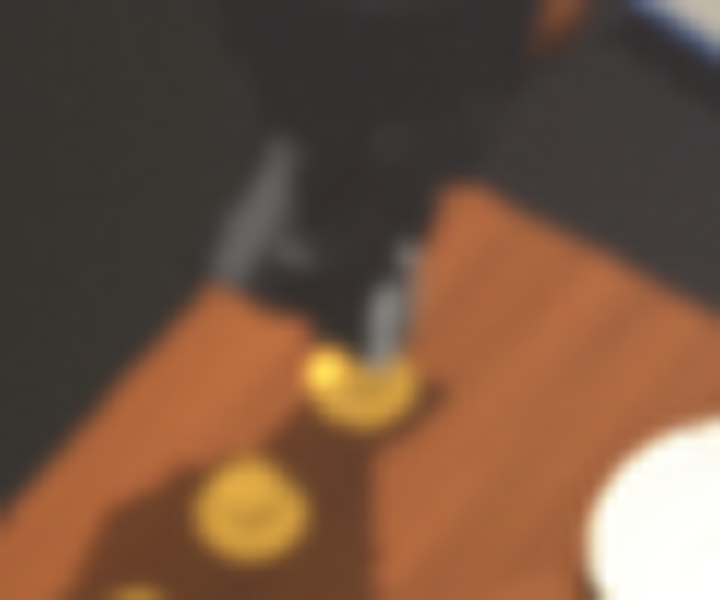

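The tip covers the stud's right half from above and the stud is still up. Carrying on down.

jog_arm([
  [[0, 0, 0.004, 0, 0, 0, 255], [0, 0, 0.004, 0, 0, 0, 255], [0, 0, 0, 0, 0, 0, 255]],
])

```text
clock: 11.3
tcp_pos: [0.6505, 0.0783, 0.0941]
orientation: [-0.0, -0.017, 1.0, 0.0]
wrist_force: [-0.2, 0.1, 0.7]
finger_gap: -0.0001
grip_force: 0.0
```

```bash
python3 -c "
from h import *
c=force(4)"
```

```text
F [ 0.27 -0.31  0.62] tcp [0.6506 0.0783 0.0943] 11.5
```

jog_arm([
  [[0, 0, 0.003, 0, 0, 0, 255], [0, 0, 0.003, 0, 0, 0, 255], [0, 0, 0, 0, 0, 0, 255]],
])

```text
clock: 11.8
tcp_pos: [0.6506, 0.0783, 0.0927]
orientation: [-0.0, -0.017, 1.0, 0.0]
wrist_force: [0.3, -0.9, -0.4]
finger_gap: -0.0004
grip_force: 0.0
```

```bash
python3 -c "
from h import *
c=force(4)"
```

```text
F [ 0.14 -0.01  0.1 ] tcp [0.6506 0.0783 0.0928] 12.0
```

jog_arm([
  [[0, 0, 0.003, 0, 0, 0, 255], [0, 0, 0.003, 0, 0, 0, 255], [0, 0, 0, 0, 0, 0, 255]],
])

```text
clock: 12.3
tcp_pos: [0.6505, 0.0783, 0.0911]
orientation: [-0.0, -0.017, 1.0, 0.0]
wrist_force: [-0.7, -1.1, -0.7]
finger_gap: 0.0002
grip_force: 0.0
```

```bash
python3 -c "
from h import *
c=force(4)"
```

```text
F [-0.1   0.04  0.18] tcp [0.6506 0.0783 0.0913] 12.5
```

jog_arm([
  [[0, 0, 0.003, 0, 0, 0, 255], [0, 0, 0.003, 0, 0, 0, 255], [0, 0, 0, 0, 0, 0, 255]],
])

```text
clock: 12.8
tcp_pos: [0.6506, 0.0783, 0.0897]
orientation: [-0.0, -0.017, 1.0, 0.0]
wrist_force: [0.5, 0.3, -0.5]
finger_gap: -0.0002
grip_force: 0.0
```

```bash
python3 -c "
from h import *
c=force(4)
h=cv2.cvtColor(c['pixels'],cv2.COLOR_RGB2HSV)
m=cv2.inRange(h,(22,140,130),(36,255,255));k,l,st,ce=cv2.connectedComponentsWithStats(m)
print([(ce[i].round(1),st[i]) for i in range(1,k) if st[i,4]>4 and 310<ce[i][0]<370 and 190<ce[i][1]<245])
"
```

```text
F [-0.27  0.04 -0.23] tcp [0.6506 0.0783 0.0898] 13.0
[]
```

jog_arm([
  [[0, 0, 0.003, 0, 0, 0, 255], [0, 0, 0.003, 0, 0, 0, 255], [0, 0, 0, 0, 0, 0, 255]],
])

```text
clock: 13.3
tcp_pos: [0.6507, 0.0783, 0.0888]
orientation: [0.0, -0.017, 1.0, 0.0]
wrist_force: [-0.7, -0.3, 2.9]
finger_gap: -0.0002
grip_force: 1.4
```

```bash
python3 -c "
from h import *
c=force(4)"
```

```text
F [-1.   -0.6   3.84] tcp [0.6507 0.0784 0.0887] 13.5
```

jog_arm([
  [[0, 0, 0.003, 0, 0, 0, 255], [0, 0, 0.003, 0, 0, 0, 255], [0, 0, 0, 0, 0, 0, 255]],
])

```text
clock: 13.8
tcp_pos: [0.6508, 0.0783, 0.0878]
orientation: [0.001, -0.017, 1.0, 0.0]
wrist_force: [-3.0, 0.1, 9.0]
finger_gap: 0.0001
grip_force: 3.9
```

```bash
python3 -c "
from h import *
c=force(3);v,u=215,335
a=cv2.resize(c['pixels'][v-35:v+35,u-35:u+35,::-1],None,fx=5,fy=5,interpolation=cv2.INTER_CUBIC)
c=cams.read_camera('top');v,u=185,305
b=cv2.resize(c['pixels'][v-35:v+35,u-45:u+45,::-1],None,fx=5,fy=5)
cv2.imwrite('pics/s7.png',np.hstack([a,b]))
"
```

```text
F [-2.89 -0.01  7.85] tcp [0.6508 0.0783 0.0878] 13.95
```

View pics/s7.png

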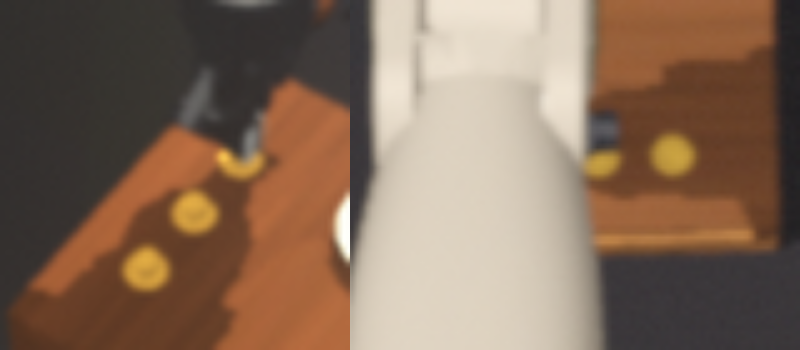

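The left stud took about 1.5–2 mm and then the force rose to 8 N. Both views show all the studs up and the drawer shut. I'll stop pressing and check where the contact lies from the moment.

```bash
python3 -c "
from h import *
F=[];T=[]
for i in range(5): cams.read_camera('top');s=env.get_state();F.append(s['wrist_force']);T.append(s['ft_torque'])
print(np.mean(F,0),np.mean(T,0),s['joint_pos'].round(3),s['tau'].round(2))
"
```

```text
[-2.26729051  0.19711433  7.90906528] [0.01420428 0.54193169 0.00717519] [-0.003  0.521  0.065  1.115  0.    -0.038] [-2.400e-01 -5.312e+01  2.699e+01 -1.140e+00 -2.000e-02  0.000e+00]
```

jog_arm([
  [[0, 0, -0.02, 0, 0, 0, 255], [0, 0, -0.04, 0, 0, 0, 255], [0, 0, 0, 0, 0, 0, 255], [0, 0, 0, 0, 0, 0, 255]],
])

```text
clock: 14.65
tcp_pos: [0.651, 0.0783, 0.1021]
orientation: [0.0, -0.017, 1.0, 0.0]
wrist_force: [0.6, -0.6, -0.7]
finger_gap: -0.0002
grip_force: 0.0
```

```bash
python3 -c "
from h import *
plan([.6515,.029,.0935],92)
F=[];T=[]
for i in range(5): c=cams.read_camera('scene');s=env.get_state();F.append(s['wrist_force']);T.append(s['ft_torque'])
print(np.mean(F,0),np.mean(T,0))
"
```

```text
t 14.65 tcp [0.651  0.0783 0.1021] yang 92.0 tool z turn units -0.0 shift before turn [ 0.0049 -0.197   0.0342] after [ 0.0049 -0.197   0.0342] tilt [ 8.e-04  1.e-04 -1.e+00] F [ 0.63 -0.64 -0.65]
[ 0.0846477   0.27704478 -0.13399879] [-0.00413377 -0.01461984 -0.00956305]
```

Left stud looks blocked and I've backed off it. Next is the middle one.

jog_arm([
  [[0.001, -0.05, 0, 0, 0, 0, 255], [0.001, -0.05, 0, 0, 0, 0, 255], [0.001, -0.05, 0, 0, 0, 0, 255], [0.001, -0.047, 0, 0, 0, 0, 255], [0, 0, 0.02, 0, 0, 0, 255], [0, 0, 0.02, 0, 0, 0, 255], [0, 0, 0.006, 0, 0, 0, 255], [0, 0, 0, 0, 0, 0, 255], [0, 0, 0, 0, 0, 0, 255]],
])

```text
clock: 15.8
tcp_pos: [0.6513, 0.0296, 0.0902]
orientation: [-0.0, -0.018, 1.0, 0.0]
wrist_force: [0.3, 0.1, 0.1]
finger_gap: -0.0005
grip_force: 0.0
```

jog_arm([
  [[0, 0, 0.003, 0, 0, 0, 255], [0, 0, 0.003, 0, 0, 0, 255], [0, 0, 0, 0, 0, 0, 255]],
])

```text
clock: 16.1
tcp_pos: [0.6514, 0.0293, 0.0889]
orientation: [0.0, -0.018, 1.0, 0.0]
wrist_force: [-0.2, -0.2, 0.3]
finger_gap: 0.0002
grip_force: 0.2
```

```bash
python3 -c "
from h import *
c=force(4)"
```

```text
F [ 0.24 -0.02  0.67] tcp [0.6514 0.0291 0.0889] 16.3
```

jog_arm([
  [[0, 0, 0.003, 0, 0, 0, 255], [0, 0, 0, 0, 0, 0, 255], [0, 0, 0, 0, 0, 0, 255]],
])

```text
clock: 16.6
tcp_pos: [0.6514, 0.029, 0.0882]
orientation: [0.0, -0.017, 1.0, 0.0]
wrist_force: [-0.4, -0.2, 1.0]
finger_gap: 0.0002
grip_force: 0.5
```

```bash
python3 -c "
from h import *
c=force(4)"
```

```text
F [-0.1   0.45  0.81] tcp [0.6514 0.029  0.0881] 16.8
```

jog_arm([
  [[0, 0, 0.003, 0, 0, 0, 255], [0, 0, 0, 0, 0, 0, 255], [0, 0, 0, 0, 0, 0, 255]],
])

```text
clock: 17.1
tcp_pos: [0.6515, 0.029, 0.0879]
orientation: [0.0, -0.017, 1.0, -0.0]
wrist_force: [-1.5, -0.5, 4.9]
finger_gap: -0.0002
grip_force: 2.7
```

```bash
python3 -c "
from h import *
c=force(4)"
```

```text
F [-1.46  0.02  5.64] tcp [0.6515 0.029  0.0879] 17.3
```

The middle stud gave about 1.5 mm at 1 N and then stopped dead, so it is blocked. This also shows that the shut fingers touch at a TCP reading about 25 mm below the true height. Now the right stud.

jog_arm([
  [[0, 0, -0.02, 0, 0, 0, 255], [0, 0, -0.03, 0, 0, 0, 255], [0, -0.05, 0, 0, 0, 0, 255], [0, -0.05, 0, 0, 0, 0, 255], [0, -0.05, 0, 0, 0, 0, 255], [0, -0.048, 0, 0, 0, 0, 255], [0, 0, 0.02, 0, 0, 0, 255], [0, 0, 0.02, 0, 0, 0, 255], [0, 0, 0, 0, 0, 0, 255], [0, 0, 0, 0, 0, 0, 255]],
])

```text
clock: 18.3
tcp_pos: [0.6527, -0.0199, 0.0894]
orientation: [-0.0, -0.018, 1.0, 0.0]
wrist_force: [0.0, -0.6, 0.6]
finger_gap: -0.0
grip_force: 0.1
```

jog_arm([
  [[0, 0, 0.004, 0, 0, 0, 255], [0, 0, 0.003, 0, 0, 0, 255], [0, 0, 0.003, 0, 0, 0, 255], [0, 0, 0, 0, 0, 0, 255], [0, 0, 0, 0, 0, 0, 255]],
])

```text
clock: 18.8
tcp_pos: [0.6531, -0.02, 0.0878]
orientation: [0.0, -0.018, 1.0, 0.0]
wrist_force: [-1.4, 2.1, 4.0]
finger_gap: 0.0001
grip_force: 2.1
```

```bash
python3 -c "
from h import *
c=force(4)
s=env.get_state();print(s['ft_torque'])
print(spotter.landmark_of('front','scene'),spotter.landmark_of('front','top') if cams.read_camera('top') else 0)
"
```

```text
F [-1.69  2.64  4.51] tcp [ 0.6531 -0.0201  0.0876] 19.0
[0.49908495 0.3744015  0.02430807]
[] []
```

jog_arm([
  [[0, 0, 0.003, 0, 0, 0, 255], [0, 0, 0, 0, 0, 0, 255], [0, 0, 0, 0, 0, 0, 255]],
])

```text
clock: 19.45
tcp_pos: [0.6531, -0.0202, 0.0866]
orientation: [0.0, -0.018, 1.0, 0.0]
wrist_force: [-0.4, 3.8, 4.4]
finger_gap: 0.0003
grip_force: 2.4
```

```bash
python3 -c "
from h import *
c=force(4)
s=env.get_state();print(s['ft_torque'])
"
```

```text
F [-1.39  3.67  4.76] tcp [ 0.6531 -0.0202  0.0866] 19.65
[ 0.80201643  0.2917119  -0.02422993]
```

jog_arm([
  [[0, 0, 0.003, 0, 0, 0, 255], [0, 0, 0, 0, 0, 0, 255], [0, 0, 0, 0, 0, 0, 255]],
])

```text
clock: 19.95
tcp_pos: [0.6531, -0.0203, 0.0858]
orientation: [0.0, -0.017, 1.0, 0.0]
wrist_force: [-1.4, 3.5, 4.8]
finger_gap: -0.0001
grip_force: 2.3
```

```bash
python3 -c "
from h import *
c=force(4)
s=env.get_state();print(s['ft_torque'])
"
```

```text
F [-1.3   3.65  4.61] tcp [ 0.6532 -0.0204  0.0858] 20.15
[0.77552521 0.23861557 0.05035565]
```

It keeps going down at constant force, so the right stud looks live. Continuing.

jog_arm([
  [[0, 0, 0.003, 0, 0, 0, 255], [0, 0, 0.003, 0, 0, 0, 255], [0, 0, 0, 0, 0, 0, 255]],
])

```text
clock: 20.45
tcp_pos: [0.6532, -0.021, 0.0839]
orientation: [-0.0, -0.017, 1.0, -0.0]
wrist_force: [0.3, 1.5, 2.7]
finger_gap: 0.0001
grip_force: 0.9
```

```bash
python3 -c "
from h import *
c=force(4)
print([ (n,t,spotter.landmark_of(t,n)[:1]) for n in ('scene',) for t in('front','tray')]);c=cams.read_camera('top')
print(spotter.landmark_of('front','top')[:1])
print(c['pixels'][195:260:3,335].tolist())
"
```

```text
F [-0.11  0.56  2.15] tcp [ 0.6532 -0.0209  0.0841] 20.65
[('scene', 'front', [{'uv': [300.0, 208.9], 'conf': 0.66}]), ('scene', 'tray', [{'uv': [322.1, 231.2], 'conf': 0.98}])]
[]
[[208, 196, 178], [208, 196, 179], [208, 196, 179], [209, 197, 181], [209, 197, 180], [209, 197, 180], [209, 198, 180], [208, 197, 180], [208, 197, 179], [206, 195, 178], [207, 196, 178], [206, 195, 178], [205, 194, 177], [205, 193, 176], [205, 193, 176], [203, 192, 174], [203, 191, 174], [200, 189, 172], [200, 189, 172], [199, 187, 170], [198, 186, 169], [195, 184, 167]]
```

The drawer has popped: the network now sees its front and tray. Lifting off and going to the key.

jog_arm([
  [[0, 0, -0.065, 0, 0, 0, 255], [0, 0, -0.065, 0, 0, 0, 255], [0, 0, -0.065, 0, 0, 0.04, 130], [0, 0, -0.065, 0, 0, 0.04, 130], [0, 0, 0, 0, 0, 0.04, 130], [0, 0, 0, 0, 0, 0.04, 130], [0, 0, 0, 0, 0, 0.04, 130], [0.112, 0.038, 0, 0, 0, 0, 130], [0.112, 0.038, 0, 0, 0, 0, 130], [0.112, 0.038, 0, 0, 0, 0, 130], [0.112, 0.038, 0, 0, 0, 0, 130], [0.112, 0.038, 0, 0, 0, 0, 130], [0.112, 0.038, 0, 0, 0, 0, 130], [0.112, 0.038, 0, 0, 0, 0, 130], [0.112, 0.038, 0, 0, 0, 0, 130], [0.112, 0.038, 0, 0, 0, 0, 130], [0.112, 0.038, 0, 0, 0, 0, 130], [0.112, 0.038, 0, 0, 0, 0, 130], [0.112, 0.038, 0, 0, 0, 0, 130], [0, 0, 0, 0, 0, 0, 130]],
])

```text
clock: 22.85
tcp_pos: [0.4358, 0.2636, 0.149]
orientation: [-0.001, 0.291, 0.957, -0.0]
wrist_force: [-0.1, -1.2, 0.7]
finger_gap: 0.042
grip_force: 0.0
```

Run:
```python
from h import *
C={n:cams.read_camera(n) for n in('scene','top')}
r={n:{t:spotter.landmark_of(t,n)[:1] for t in('front','tray','key')} for n in C}
print(r)
for t in ('front','tray','key'):
    if r['scene'][t] and r['top'][t]: print(t,tri(C['scene'],r['scene'][t][0]['uv'],C['top'],r['top'][t][0]['uv']))
plan([.422,.2855,.06],56)
h=cv2.cvtColor(C['top']['pixels'],cv2.COLOR_RGB2HSV)
c=C['top']
a=c['pixels'][160:290,200:380,::-1];cv2.imwrite('pics/d.png',cv2.resize(a,None,fx=4.4,fy=4.4,interpolation=cv2.INTER_CUBIC))
```

```text
{'scene': {'front': [{'uv': [290.7, 204.2], 'conf': 0.83}], 'tray': [{'uv': [313.7, 224.0], 'conf': 0.91}], 'key': [{'uv': [329.6, 162.8], 'conf': 0.45}]}, 'top': {'front': [{'uv': [308.7, 238.2], 'conf': 0.64}], 'tray': [{'uv': [309.3, 211.7], 'conf': 0.7}], 'key': []}}
front (array([0.4605419 , 0.0275561 , 0.04558537]), np.float64(0.0009164536373379434))
tray (array([0.55467581, 0.02693229, 0.01534497]), np.float64(0.00151058114150333))
t 23.25 tcp [0.4388 0.2612 0.1492] yang 55.91 tool z turn units -0.0005 shift before turn [0.1102 0.0427 0.3568] after [0.1101 0.0429 0.3568] tilt [-0.e+00 -1.e-04 -1.e+00] F [-0.65  0.42  0.37]
```

View pics/d.png

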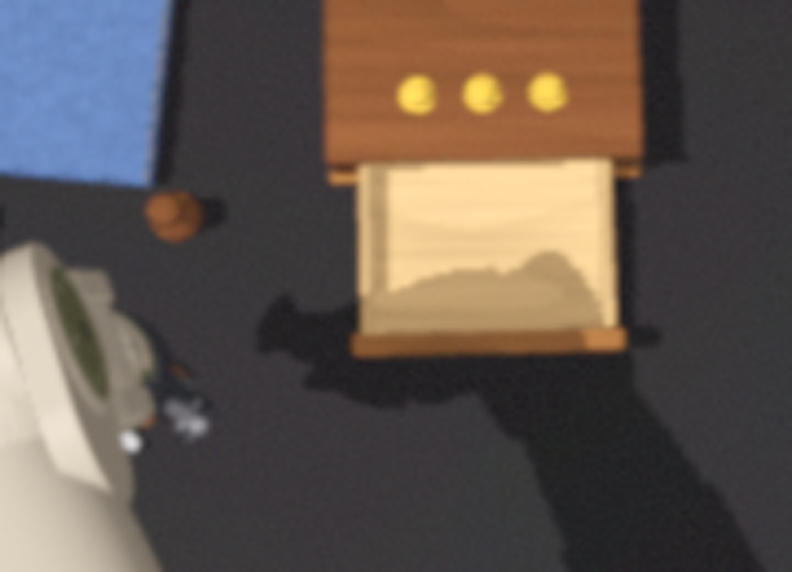

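The drawer is fully out at crop (490,340), i.e. front at (308,237) full-frame. The tray is empty, the stamp is untouched at crop (174,215), and the key lies under the gripper at crop (130–190, 370–440). Moving down over the key.

jog_arm([
  [[0.055, 0.0215, 0, 0, 0, 0, 130], [0.055, 0.0215, 0, 0, 0, 0, 130], [0, 0, 0.1, 0, 0, 0, 130], [0, 0, 0.1, 0, 0, 0, 130], [0, 0, 0.1, 0, 0, 0, 130], [0, 0, 0.1, 0, 0, 0, 130], [0, 0, 0.1, 0, 0, 0, 130], [0, 0, 0.04, 0, 0, 0, 130], [0, 0, 0, 0, 0, 0, 130], [0, 0, 0, 0, 0, 0, 130], [0, 0, 0, 0, 0, 0, 130]],
])

```text
clock: 24.35
tcp_pos: [0.4225, 0.287, 0.0157]
orientation: [0.001, 0.292, 0.956, 0.001]
wrist_force: [-0.1, 0.4, -0.2]
finger_gap: 0.042
grip_force: 0.0
```

Run:
```python
from h import *
force(4);plan([.422,.2855,-.015],56)
```

```text
F [-0.18  0.12  0.26] tcp [0.4221 0.2866 0.0152] 24.55
t 24.55 tcp [0.4221 0.2866 0.0152] yang 55.99 tool z turn units -0.0 shift before turn [-0.0018 -0.004   0.1208] after [-0.0018 -0.004   0.1208] tilt [ 1.6e-03  8.0e-04 -1.0e+00] F [ 0.29  0.08 -0.28]
```

jog_arm([
  [[0, -0.004, 0.02, 0, 0, 0, 130], [0, 0, 0.02, 0, 0, 0, 130], [0, 0, 0.02, 0, 0, 0, 130], [0, 0, 0.02, 0, 0, 0, 130], [0, 0, 0.01, 0, 0, 0, 130], [0, 0, 0, 0, 0, 0, 130], [0, 0, 0, 0, 0, 0, 130]],
])

```text
clock: 25.25
tcp_pos: [0.4209, 0.2854, -0.0083]
orientation: [-0.0, 0.292, 0.956, -0.0]
wrist_force: [0.3, 0.8, 0.8]
finger_gap: 0.0419
grip_force: 0.0
```

jog_arm([
  [[0, 0, 0.006, 0, 0, 0, 130], [0, 0, 0.006, 0, 0, 0, 130], [0, 0, 0.006, 0, 0, 0, 130], [0, 0, 0, 0, 0, 0, 130], [0, 0, 0, 0, 0, 0, 130]],
])

```text
clock: 25.75
tcp_pos: [0.4209, 0.2854, -0.0127]
orientation: [-0.0, 0.292, 0.956, -0.0]
wrist_force: [-0.7, 0.3, 0.9]
finger_gap: 0.0421
grip_force: 0.0
```

jog_arm([
  [[0, 0, 0.006, 0, 0, 0, 130], [0, 0, 0.006, 0, 0, 0, 130], [0, 0, 0.006, 0, 0, 0, 130], [0, 0, 0, 0, 0, 0, 130]],
])

```text
clock: 26.15
tcp_pos: [0.4207, 0.2853, -0.0175]
orientation: [-0.0, 0.292, 0.956, -0.0]
wrist_force: [0.1, 0.1, -0.4]
finger_gap: 0.042
grip_force: 0.0
```

jog_arm([
  [[0, 0, 0.006, 0, 0, 0, 130], [0, 0, 0.006, 0, 0, 0, 130], [0, 0, 0, 0, 0, 0, 130]],
])

```text
clock: 26.45
tcp_pos: [0.4207, 0.2853, -0.0204]
orientation: [-0.0, 0.292, 0.956, -0.0]
wrist_force: [0.2, 0.0, -0.0]
finger_gap: 0.0417
grip_force: 0.0
```

jog_arm([
  [[0, 0, 0.006, 0, 0, 0, 130], [0, 0, 0.006, 0, 0, 0, 130], [0, 0, 0, 0, 0, 0, 130]],
])

```text
clock: 26.75
tcp_pos: [0.4207, 0.2853, -0.0234]
orientation: [-0.0, 0.292, 0.956, -0.0]
wrist_force: [-0.3, 0.0, -0.3]
finger_gap: 0.0417
grip_force: 0.0
```

jog_arm([
  [[0, 0, 0, 0, 0, 0, 200], [0, 0, 0, 0, 0, 0, 230], [0, 0, 0, 0, 0, 0, 255], [0, 0, 0, 0, 0, 0, 255], [0, 0, 0, 0, 0, 0, 255]],
], force=30)

```text
clock: 27.25
tcp_pos: [0.4211, 0.2855, -0.023]
orientation: [0.0, 0.292, 0.956, 0.0]
wrist_force: [0.4, 0.7, 1.3]
finger_gap: 0.021
grip_force: 29.8
```

The key is gripped with a 21 mm gap. Lifting, turning back and carrying it over the tray.

jog_arm([
  [[0, 0, -0.05, 0, 0, 0, 255], [0, 0, -0.1, 0, 0, 0, 255], [0, 0, -0.1, 0, 0, 0, 255], [0, 0, -0.1, 0, 0, 0, 255], [0, 0, -0.1, 0, 0, -0.04, 255], [0, 0, -0.06, 0, 0, -0.04, 255], [0, 0, 0, 0, 0, -0.04, 255], [0, 0, 0, 0, 0, -0.04, 255], [0, 0, 0, 0, 0, -0.04, 255], [-0.044, -0.105, 0, 0, 0, 0, 255], [-0.044, -0.105, 0, 0, 0, 0, 255], [-0.044, -0.105, 0, 0, 0, 0, 255], [-0.044, -0.105, 0, 0, 0, 0, 255], [-0.044, -0.105, 0, 0, 0, 0, 255], [-0.044, -0.105, 0, 0, 0, 0, 255], [-0.044, -0.105, 0, 0, 0, 0, 255], [-0.044, -0.105, 0, 0, 0, 0, 255], [-0.044, -0.105, 0, 0, 0, 0, 255], [-0.044, -0.105, 0, 0, 0, 0, 255], [0, 0, 0, 0, 0, 0, 255]],
])

```text
clock: 29.25
tcp_pos: [0.5416, 0.024, 0.105]
orientation: [0.001, -0.016, 1.0, -0.001]
wrist_force: [-0.3, 0.5, -0.5]
finger_gap: 0.0214
grip_force: 29.6
```

Run:
```python
from h import *
force(4);plan([.541,.0255,.06],92)
c=cams.read_camera('scene');c2=cams.read_camera('top')
print(spotter.landmark_of('key','scene')[:2],spotter.landmark_of('front','scene')[:1])
```

```text
F [-0.06 -0.03 -0.91] tcp [0.5393 0.0275 0.1045] 29.45
t 29.45 tcp [0.5393 0.0275 0.1045] yang 92.02 tool z turn units 0.0001 shift before turn [-0.0064 -0.0082  0.178 ] after [-0.0065 -0.0082  0.178 ] tilt [-6.e-04  4.e-04 -1.e+00] F [-0.62 -0.1  -1.08]
[{'uv': [263.7, 347.9], 'conf': 0.56}, {'uv': [307.1, 200.1], 'conf': 0.46}] [{'uv': [289.4, 202.4], 'conf': 0.63}]
```

jog_arm([
  [[-0.004, -0.004, 0.06, 0, 0, 0, 255], [0, 0, 0.08, 0, 0, 0, 255], [0, 0, 0.08, 0, 0, 0, 255], [0, 0, 0.08, 0, 0, 0, 255], [0, 0, 0.06, 0, 0, 0, 255], [0, 0, 0.03, 0, 0, 0, 255], [0, 0, 0, 0, 0, 0, 255], [0, 0, 0, 0, 0, 0, 255], [0, 0, 0, 0, 0, 0, 255]],
])

```text
clock: 30.55
tcp_pos: [0.5419, 0.026, 0.0078]
orientation: [0.001, -0.018, 1.0, -0.0]
wrist_force: [1.0, 0.3, -0.6]
finger_gap: 0.0212
grip_force: 29.6
```

jog_arm([
  [[0, 0, 0.008, 0, 0, 0, 255], [0, 0, 0.006, 0, 0, 0, 255], [0, 0, 0, 0, 0, 0, 255], [0, 0, 0, 0, 0, 0, 255]],
])

```text
clock: 30.95
tcp_pos: [0.541, 0.0259, 0.0033]
orientation: [0.0, -0.017, 1.0, 0.0]
wrist_force: [0.8, -0.0, -0.9]
finger_gap: 0.0215
grip_force: 29.6
```

jog_arm([
  [[0, 0, 0.008, 0, 0, 0, 255], [0, 0, 0.006, 0, 0, 0, 255], [0, 0, 0.004, 0, 0, 0, 255], [0, 0, 0, 0, 0, 0, 255], [0, 0, 0, 0, 0, 0, 255]],
])

```text
clock: 31.45
tcp_pos: [0.541, 0.026, -0.0013]
orientation: [-0.0, -0.017, 1.0, 0.0]
wrist_force: [-0.3, -0.9, -0.6]
finger_gap: 0.0218
grip_force: 29.6
```

jog_arm([
  [[0, 0, 0.005, 0, 0, 0, 255], [0, 0, 0.005, 0, 0, 0, 255], [0, 0, 0, 0, 0, 0, 255]],
])

```text
clock: 31.75
tcp_pos: [0.5409, 0.026, -0.0039]
orientation: [-0.0, -0.017, 1.0, 0.0]
wrist_force: [-0.6, -0.3, 0.1]
finger_gap: 0.0212
grip_force: 29.6
```

jog_arm([
  [[0, 0, 0.003, 0, 0, 0, 255], [0, 0, 0, 0, 0, 0, 200], [0, 0, 0, 0, 0, 0, 150], [0, 0, 0, 0, 0, 0, 120], [0, 0, 0, 0, 0, 0, 120], [0, 0, 0, 0, 0, 0, 120], [0, 0, -0.04, 0, 0, 0, 120], [0, 0, -0.08, 0, 0, 0, 120], [0, 0, -0.1, 0, 0, 0, 120], [0, 0, -0.1, 0, 0, 0, 120], [0, 0, -0.1, 0, 0, 0, 120], [0, 0, -0.06, 0, 0, 0, 255], [0, 0, 0, 0, 0, 0, 255]],
])

```text
clock: 33.05
tcp_pos: [0.543, 0.0258, 0.1188]
orientation: [0.003, -0.017, 1.0, -0.0]
wrist_force: [0.2, -0.7, -0.4]
finger_gap: 0.0172
grip_force: 0.0
```

Run:
```python
from h import *
c=cams.read_camera('scene')
K=spotter.landmark_of('key','scene');F=spotter.landmark_of('front','scene')
print([(k['uv'],k['conf'],atz(c,k['uv'],.018).round(3)) for k in K],F,atz(c,F[0]['uv'],.045) if F else 0)
plan([.42,.0215,.115],92)
```

```text
[([310.4, 220.8], 0.48, array([0.54 , 0.03 , 0.018]))] [{'uv': [287.5, 205.7], 'conf': 0.57}] [0.45619468 0.01726835 0.045     ]
t 33.2 tcp [0.5406 0.026  0.115 ] yang 92.0 tool z turn units -0.0 shift before turn [ 0.4826 -0.0012  0.0005] after [ 0.4826 -0.0012  0.0005] tilt [-7.e-04  2.e-04 -1.e+00] F [ 1.29  0.73 -0.57]
```

The key is in the tray at about (0.540,0.030,0.018). Next I go round in front of the panel with shut fingers.

jog_arm([
  [[0.03, 0, 0, 0, 0, 0, 255], [0.07, 0, 0, 0, 0, 0, 255], [0.09, 0, 0, 0, 0, 0, 255], [0.09, 0, 0, 0, 0, 0, 255], [0.09, 0, 0, 0, 0, 0, 255], [0.07, 0, 0, 0, 0, 0, 255], [0.045, 0, 0, 0, 0, 0, 255], [0, 0, 0.04, 0, 0, 0, 255], [0, 0, 0.09, 0, 0, 0, 255], [0, 0, 0.09, 0, 0, 0, 255], [0, 0, 0.07, 0, 0, 0, 255], [0, 0, 0.02, 0, 0, 0, 255], [0, 0, 0, 0, 0, 0, 255], [0, 0, 0, 0, 0, 0, 255]],
])

```text
clock: 34.6
tcp_pos: [0.4206, 0.0217, 0.0383]
orientation: [0.0, -0.017, 1.0, -0.0]
wrist_force: [-0.0, -0.5, -0.8]
finger_gap: 0.0
grip_force: 0.0
```

Run:
```python
from h import *
c=force(3);print(spotter.landmark_of('front','scene')[:1])
plan([.44,.0215,.036],92)
```

```text
F [ 0.31 -0.11  0.3 ] tcp [0.4208 0.0216 0.0388] 34.75
[{'uv': [286.1, 202.9], 'conf': 0.82}]
t 34.8 tcp [0.4207 0.0217 0.0388] yang 92.0 tool z turn units 0.0 shift before turn [-0.0771 -0.0033  0.0112] after [-0.0771 -0.0033  0.0112] tilt [ 1.7e-03 -2.0e-04 -1.0e+00] F [ 0.46 -0.64 -1.07]
```

jog_arm([
  [[-0.02, 0, 0.006, 0, 0, 0, 255], [-0.02, 0, 0.005, 0, 0, 0, 255], [-0.02, 0, 0, 0, 0, 0, 255], [-0.02, 0, 0, 0, 0, 0, 255], [-0.02, 0, 0, 0, 0, 0, 255], [-0.02, 0, 0, 0, 0, 0, 255], [-0.02, 0, 0, 0, 0, 0, 255], [0, 0, 0, 0, 0, 0, 255]],
])

```text
clock: 35.6
tcp_pos: [0.4542, 0.023, 0.0349]
orientation: [-0.001, -0.017, 1.0, 0.0]
wrist_force: [-3.1, -1.3, 2.3]
finger_gap: 0.0002
grip_force: 1.7
```

jog_arm([
  [[-0.016, 0, 0, 0, 0, 0, 255], [-0.024, 0, 0, 0, 0, 0, 255], [-0.024, 0, 0, 0, 0, 0, 255], [-0.024, 0, 0, 0, 0, 0, 255], [-0.024, 0, 0, 0, 0, 0, 255], [-0.024, 0, 0, 0, 0, 0, 255], [-0.024, 0, 0, 0, 0, 0, 255], [-0.024, 0, 0, 0, 0, 0, 255], [-0.016, 0, 0, 0, 0, 0, 255], [0, 0, 0, 0, 0, 0, 255]],
])

```text
clock: 36.6
tcp_pos: [0.5039, 0.0248, 0.0348]
orientation: [-0.001, -0.017, 1.0, 0.0]
wrist_force: [-4.8, -0.4, 1.1]
finger_gap: 0.0001
grip_force: 2.1
```

Run:
```python
from h import *
c=force(3);F=spotter.landmark_of('front','scene');K=spotter.landmark_of('key','scene');print(F[:1],F and atz(c,F[0]['uv'],.045),K[:2], K and atz(c,K[0]['uv'],.018))
```

```text
F [-4.18 -0.59 -0.2 ] tcp [0.5038 0.0247 0.0348] 36.75
[{'uv': [302.8, 211.5], 'conf': 0.66}] [0.51062967 0.02898756 0.045     ] [{'uv': [326.1, 229.3], 'conf': 0.67}, {'uv': [362.7, 179.7], 'conf': 0.28}] [0.60081934 0.03370458 0.018     ]
```

jog_arm([
  [[-0.016, 0, 0, 0, 0, 0, 255], [-0.024, 0, 0, 0, 0, 0, 255], [-0.024, 0, 0, 0, 0, 0, 255], [-0.024, 0, 0, 0, 0, 0, 255], [-0.024, 0, 0, 0, 0, 0, 255], [-0.024, 0, 0, 0, 0, 0, 255], [-0.024, 0, 0, 0, 0, 0, 255], [-0.024, 0, 0, 0, 0, 0, 255], [-0.024, 0, 0, 0, 0, 0, 255], [-0.024, 0, 0, 0, 0, 0, 255], [-0.016, 0, 0, 0, 0, 0, 255], [0, 0, 0, 0, 0, 0, 255]],
])

```text
clock: 38.05
tcp_pos: [0.5656, 0.0269, 0.0348]
orientation: [-0.001, -0.017, 1.0, 0.0]
wrist_force: [-6.2, -0.9, 0.6]
finger_gap: -0.0
grip_force: 3.1
```

jog_arm([
  [[-0.008, 0, 0, 0, 0, 0, 255], [-0.008, 0, 0, 0, 0, 0, 255], [-0.008, 0, 0, 0, 0, 0, 255], [0, 0, 0, 0, 0, 0, 255]],
])

```text
clock: 38.45
tcp_pos: [0.5714, 0.0271, 0.0348]
orientation: [-0.001, -0.017, 1.0, 0.0]
wrist_force: [-6.9, -0.6, 0.8]
finger_gap: -0.0002
grip_force: 3.2
```

jog_arm([
  [[-0.008, 0, 0, 0, 0, 0, 255], [-0.008, 0, 0, 0, 0, 0, 255], [-0.008, 0, 0, 0, 0, 0, 255], [0, 0, 0, 0, 0, 0, 255]],
])

```text
clock: 38.85
tcp_pos: [0.5774, 0.0273, 0.0349]
orientation: [-0.001, -0.017, 1.0, 0.0]
wrist_force: [-6.1, -0.7, 0.9]
finger_gap: -0.0
grip_force: 3.2
```

jog_arm([
  [[-0.006, 0, 0, 0, 0, 0, 255], [-0.006, 0, 0, 0, 0, 0, 255], [0, 0, 0, 0, 0, 0, 255], [0, 0, 0, 0, 0, 0, 255]],
])

```text
clock: 39.25
tcp_pos: [0.5803, 0.0274, 0.0349]
orientation: [-0.001, -0.017, 1.0, 0.0]
wrist_force: [-6.7, -0.8, 1.4]
finger_gap: -0.0001
grip_force: 3.3
```

jog_arm([
  [[-0.005, 0, 0, 0, 0, 0, 255], [-0.005, 0, 0, 0, 0, 0, 255], [0, 0, 0, 0, 0, 0, 255], [0, 0, 0, 0, 0, 0, 255]],
])

```text
clock: 39.65
tcp_pos: [0.5826, 0.0275, 0.0348]
orientation: [-0.001, -0.017, 1.0, 0.0]
wrist_force: [-7.2, -0.4, 1.6]
finger_gap: -0.0001
grip_force: 3.4
```

jog_arm([
  [[-0.005, 0, 0, 0, 0, 0, 255], [-0.005, 0, 0, 0, 0, 0, 255], [0, 0, 0, 0, 0, 0, 255], [0, 0, 0, 0, 0, 0, 255]],
])

```text
clock: 40.05
tcp_pos: [0.5854, 0.0276, 0.0349]
orientation: [-0.001, -0.017, 1.0, 0.0]
wrist_force: [-6.3, -0.6, 0.6]
finger_gap: -0.0003
grip_force: 3.1
```

jog_arm([
  [[-0.004, 0, 0, 0, 0, 0, 255], [-0.004, 0, 0, 0, 0, 0, 255], [0, 0, 0, 0, 0, 0, 255], [0, 0, 0, 0, 0, 0, 255]],
])

```text
clock: 40.45
tcp_pos: [0.5874, 0.0277, 0.0349]
orientation: [-0.001, -0.017, 1.0, 0.0]
wrist_force: [-6.4, -1.0, 1.2]
finger_gap: -0.0
grip_force: 3.1
```

jog_arm([
  [[-0.004, 0, 0, 0, 0, 0, 255], [-0.004, 0, 0, 0, 0, 0, 255], [0, 0, 0, 0, 0, 0, 255], [0, 0, 0, 0, 0, 0, 255]],
])

```text
clock: 40.85
tcp_pos: [0.5885, 0.0277, 0.0348]
orientation: [-0.002, -0.017, 1.0, 0.0]
wrist_force: [-8.4, -0.6, 2.1]
finger_gap: -0.0002
grip_force: 4.2
```

Resistance is rising as the catch comes up (7–10 N expected).

jog_arm([
  [[-0.004, 0, 0, 0, 0, 0, 255], [-0.004, 0, 0, 0, 0, 0, 255], [0, 0, 0, 0, 0, 0, 255], [0, 0, 0, 0, 0, 0, 255]],
])

```text
clock: 41.25
tcp_pos: [0.5885, 0.0277, 0.0348]
orientation: [-0.004, -0.017, 1.0, -0.0]
wrist_force: [-14.5, -1.9, 7.1]
finger_gap: 0.0001
grip_force: 6.9
```

jog_arm([
  [[-0.003, 0, 0, 0, 0, 0, 255], [-0.003, 0, 0, 0, 0, 0, 255], [0, 0, 0, 0, 0, 0, 255], [0, 0, 0, 0, 0, 0, 255]],
])

```text
clock: 41.65
tcp_pos: [0.5884, 0.0277, 0.0348]
orientation: [-0.005, -0.017, 1.0, -0.0]
wrist_force: [-17.3, -1.8, 10.8]
finger_gap: 0.0
grip_force: 8.9
```

Run:
```python
from h import *
force(4)
```

```text
F [-17.85  -1.81  11.07] tcp [0.5884 0.0277 0.0348] 41.85
```

jog_arm([
  [[0.006, 0, 0, 0, 0, 0, 255], [0.01, 0, 0, 0, 0, 0, 255], [0.01, 0, 0, 0, 0, 0, 255], [0.02, 0, 0, 0, 0, 0, 255], [0, 0, 0, 0, 0, 0, 255], [0, 0, 0, 0, 0, 0, 255]],
])

```text
clock: 42.45
tcp_pos: [0.5841, 0.0274, 0.0359]
orientation: [0.001, -0.017, 1.0, 0.0]
wrist_force: [-1.2, 0.5, -0.9]
finger_gap: -0.0002
grip_force: 0.3
```

Run:
```python
from h import *
c=force(4)
F=spotter.landmark_of('front','scene');print(F[:1],F and atz(c,F[0]['uv'],.045),spotter.landmark_of('tray','scene')[:1])
print(proj(c,[.5957,.0265,.045]))
```

```text
F [-0.01  0.27 -0.13] tcp [0.5838 0.0274 0.0357] 42.65
[{'uv': [335.6, 222.0], 'conf': 0.57}] [0.61935454 0.05929686 0.045     ] [{'uv': [353.8, 255.0], 'conf': 0.29}]
[323.28359365 225.08811675]
```

No spring force follows the finger back, so the drawer is latched. Withdrawing clear and checking.

jog_arm([
  [[0.03, 0, 0, 0, 0, 0, 255], [0.06, 0, 0, 0, 0, 0, 255], [0.08, 0, 0, 0, 0, 0, 255], [0.08, 0, 0, 0, 0, 0, 255], [0.08, 0, 0, 0, 0, 0, 255], [0.08, 0, -0.08, 0, 0, 0, 255], [0, 0, -0.1, 0, 0, 0, 255], [0, 0, -0.1, 0, 0, 0, 255], [0, 0, -0.1, 0, 0, 0, 255], [0, 0.1, -0.1, 0, 0, 0, 100], [0, 0.12, 0, 0, 0, 0, 0], [0, 0.12, 0, 0, 0, 0, 0], [0, 0.12, 0, 0, 0, 0, 0], [0, 0.12, 0, 0, 0, 0, 0], [0, 0.12, 0, 0, 0, 0, 0], [0, 0.12, 0, 0, 0, 0, 0], [0, 0, 0, 0, 0, 0, 0], [0, 0, 0, 0, 0, 0, 0]],
])

```text
clock: 44.55
tcp_pos: [0.4726, 0.2289, 0.1551]
orientation: [-0.0, -0.018, 1.0, -0.0]
wrist_force: [0.1, 0.1, 0.8]
finger_gap: 0.0853
grip_force: 0.0
```

Run:
```python
from h import *
force(2);C={n:cams.read_camera(n) for n in('scene','top')}
for n,c in C.items():
  for t in('front','tray','key','stamp','stapler','dish'):
    print(n,t,[(np.round(k['uv'],1),round(k['conf'],2)) for k in spotter.landmark_of(t,n)[:2]])
p=cv2.imread('pics/top0.png')[:,:,::-1].astype(int);d=np.abs(C['top']['pixels'].astype(int)-p).sum(2)
print('top diff in drawer area',(d[185:245,275:345]>60).sum(), 'front column',C['top']['pixels'][190:215:2,309].tolist(),p[190:215:2,309].tolist())
m=(d>90).astype(np.uint8);k,l,st,ce=cv2.connectedComponentsWithStats(m);print([st[i].tolist() for i in range(1,k) if st[i,4]>40])
```

```text
F [ 0.43 -0.72  0.05] tcp [0.4729 0.228  0.1552] 44.65
scene front [(array([356.7, 254.6]), 0.74)]
scene tray [(array([389.3, 127. ]), 0.5)]
scene key []
scene stamp [(array([362.8, 177.9]), 0.65)]
scene stapler [(array([264.2, 348.7]), 0.64), (array([216. , 266.3]), 0.56)]
scene dish [(array([377.9, 231.2]), 0.84)]
top front [(array([242.6, 205.6]), 0.68), (array([307.3, 198. ]), 0.6)]
top tray [(array([393.9, 252.2]), 0.74)]
top key []
top stamp [(array([242.1, 209.1]), 0.39)]
top stapler [(array([392.8, 256.2]), 0.86)]
top dish [(array([293.8, 148.7]), 0.88)]
top diff in drawer area 1726 front column [[164, 104, 63], [160, 100, 60], [162, 102, 61], [153, 100, 58], [186, 128, 72], [113, 77, 52], [60, 56, 57], [58, 54, 58], [58, 54, 57], [57, 55, 58], [58, 55, 58], [51, 47, 50], [33, 31, 33]] [[170, 110, 65], [166, 105, 64], [167, 106, 65], [159, 105, 61], [193, 133, 76], [117, 79, 51], [63, 56, 59], [61, 57, 61], [61, 58, 59], [60, 55, 58], [63, 58, 61], [61, 57, 61], [62, 56, 60]]
[[183, 200, 125, 200, 12795], [56, 294, 68, 66, 1397], [20, 305, 166, 95, 5970], [121, 306, 10, 22, 128], [324, 356, 24, 20, 112], [337, 380, 19, 20, 245], [314, 386, 24, 14, 190]]
```

The drawer front is back at its original shut place in the picture, the key is out of sight, and the stapler, stamp and dish have not moved.

```bash
python3 -c "
from h import *
print(ticket.hand_in())"
```

```text
the job is handed in; nothing more can be done
None
```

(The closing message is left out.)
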